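# Turn a module faceplate over with a flat spatula

## Robot

A 6-joint arm with a two-finger parallel gripper is mounted at the origin on the work surface. World frame = base frame: x ahead of the robot, y to its left, z up, the work surface at z = 0. Lengths are in m, angles in rad, forces in N, time in s.
With the tool pointing down it reaches from about 0.3 to 0.875 m from the base axis. Payload 6.4 kg.
Tool frame: the origin (TCP) lies midway between the tips of the shut fingers; the grasp point (between the pads) lies 19 mm behind it; x points along the fingers, y is the direction in which the jaws open and shut, and the axes are right-handed (so a half turn about x gives the same grasp; the last joint's range is limited). The gripper opens to 85 mm and grips with 20 to 120 N. Pads are 22 mm wide; open, the fingers measure 114 mm over their backs; the gripper's body (76 mm by 85 mm) begins 54 mm behind the grasp point. The pads swing forward as they close: fully open they stand 13 mm farther back than shut.
Start: joints at [0.9, 0.181, 1.607, -0, 1.354, -0.206], TCP at [0.258, 0.514, 0.231] pointing down, gripper open.
Joint ranges: [-2.99, 2.99], [-0.89, 2.07], [0.3, 2.58], [-1.14, 4.28], [0, 2.63], [-3.12, 3.12]. Speed limits (rad/s): [2.57, 2.57, 3.01, 3.14, 3.14, 3.14].

## Interface

Orientations are given as a unit quaternion [w, x, y, z].
In Python, from bench import ctrl gives the robot as it stands.
- The arm moves only by the tool step_arm, never from a script. Its argument "motion" is a list of rows, each a list of 7 numbers: the shift along the tool's x, y, z in mm, then the turn, a rotation vector about the tool's x, y, z in degrees, then the closure in counts, from 0 (fully open) to 255 (shut). In form: [[tx, ty, tz, rx, ry, rz, hand], ...]. A call has 1 to 10 rows; each row is the pose to reach, as a shift and turn from the pose commanded when the call began, along the tool's axes at that moment; what a row does not reach only later rows make up. A row lasts 1/8 s, in which the tool goes at most 62.5 mm and 10.7 degrees, less where a joint would pass 70% of its speed; a pose out of reach is approached as far as the arm can. A call with a gripper value outside its range is refused whole. The fingers move at their own pace and stop on an object; the grip force is fixed at half the most. Time passes only in rows, so rows that repeat a pose let the fingers close. It gives the time, the measured TCP pose, the force and the opening at its end, in the units of the state.
- ctrl.get_obs(): the state, without advancing time (a new reading comes with each control period).
- ctrl.camera(name): name is "side" or "top"; returns (picture, depth): 384x512x3 uint8, red, green, blue; 384x512 float32, m along the optical axis (not along the pixel's ray), 0 where there is no reading.
- ctrl.camera_info(name): a dict with "fx", "fy", "cx", "cy" (pixels), "dist_coeffs" ([k1, k2, p1, p2, k3] as OpenCV has them; the pictures are not rectified), "T" (4x4, takes a point from camera to world coordinates). Camera axes: x right, y down, z forward; pixel columns grow to the right and rows downward; lengths in m; the calibration is good to about 2 mm. A picture is of the moment at which its call begins. camera_info takes no time and is no camera call.
- ctrl.hand_in(): hands the job in, once; it reports no verdict.
The state is a dict: "time_s": time; "q": joint angles; "dq": joint speeds; "joint_efforts": joint torques, N m; "eef_pos": TCP position; "eef_rot": TCP orientation; "wrist_force": force on the tool from outside, world axes, zero at the start; "torque": the same for the moment, N m; "opening": opening from 0.0 (shut) to 1.0 (fully open).
Only numpy, scipy, OpenCV 4.12 (cv2) and the standard library are available. Lean on these libraries where they do the work, as an engineer would, in place of code of your own. Each camera call takes 0.05 s, during which the arm holds its last target. There are 200 camera calls.

## Task

The module faceplate lies lacquered face up on the two ribs of the turning bed. Take the spatula from its forked rest, slide the blade under the faceplate between the ribs, and with a turn of the wrist flip it over sideways so that it lies flat, face down, on the foam pad beside the ribs; then lay the spatula back in its rest as it was, blade flat, and let go. Touch the faceplate only with the spatula, never with the gripper or arm, do not drop it off the bed, and leave the mug, jar and pad controller where they are.

Things in the scene. Friction and masses are not known exactly. Their poses are not given: they have to be found in the camera images.
- handle (a point): Centre of the straight 232 mm spatula's handle: square wooden bar, 117 long, 22 x 22, set cornerwise (flats at 45 deg when the blade is flat: grip two opposite flats, tilted 45 deg to either side). Then a 10 mm round neck, then a blade 95 x 46 x 3 mm, 77 to 172 mm ahead, mid-plane on the handle axis. x: to the blade tip; z: blade normal (up in the rest). 0.22 kg, balances about 35 mm ahead.
- blade (a point): Centre of the spatula's blade (95 x 46 x 3 mm), 124.5 mm ahead of the handle's centre; axes as the handle's.
- rest_seat (a point): Where the handle's centre sits in the fixed plywood rest, 100 mm above the table; axes as the handle's when home (x to blade tip, z up). Base 140 x 80 x 12 mm; two 10 mm thick V-forks 45 mm before and behind, their 45-deg flanks end 6 mm above the handle axis and carry its two lower flats. Between them the handle is free for 80 mm. It lifts straight up.
- bed: Fixed turning bed on a dark box, x -60 (robot end) to 60 mm, y -105 to 135; origin at table level. Two aluminium ribs along x, tops at 100 mm: y -104 to -84 and -16 to 0. Between them a channel, floor at 80 mm, open at both ends. Flat firm grey foam pad y 0 to 135, top at 108 mm: its 8 mm step along y = 0 stops the faceplate's edge from sliding.
- panel: Loose rigid faceplate, 100 (x) x 90 (y) x 5 mm, about 0.15 kg; origin at its centre, z out of the dark lacquered face with light rings round six sockets; the back is bare aluminium. Starts face up across the two ribs, x along the bed's x, its +y edge 2 to 9 mm short of the pad's step.
- mug: White mug, 80 mm wide, 95 mm tall, a bystander. Origin under its centre.
- jar: Glass jar with a steel cap, 72 mm wide, 90 mm tall, a bystander. Origin under its centre.
- padbox: Black pad controller, 110 x 170 x 36 mm (52 mm with its knobs), a bystander. Origin under its centre.
There are look-alikes about, which are no part of the job. What is meant by the part that bears handle is not yellow, and is the larger of those in its own colour. What is meant by the panel is not yellow, and is the larger of those in its own colour.

How it is judged:
By the outcome, as a careful person would: the job done as asked, in the order asked, and still so for the second after the job is handed in, with the robot touching nothing.
It also fails if it takes over 48 s, if anything falls off the work surface, if the arm or the gripper's body presses on something with over 40 N, if the wrist force passes 120 N, or if a joint passes its speed limit or range.

## Working session

There is one attempt and no reset: what is moved stays moved. The work goes in short steps, Python scripts to look and compute and a tool call to move; the robot and the scene stay as the last step left them, time stands still between calls to the robot, and variables do not carry over. Pictures are saved under pics/ and viewed, about 8 in all and at most 12, crops included, and the job is handed in when it is done.

Besides the shell and the picture viewer there is one more tool, called in YAML: its name, and indented under it one key for each argument. step_arm: Moves the arm, as the interface text tells. Its arguments: {"type":"object","properties":{"motion":{"type":"array","items":{"type":"array","items":{"type":"number"}}}},"required":["motion"]}

```bash
mkdir -p pics; ls
cat > h.py <<'E'
import numpy as np, cv2, sys
sys.path.insert(0,'.')
from bench import ctrl
from scipy.spatial.transform import Rotation as R
def cap(name,tag):
    im,d=ctrl.camera(name); cv2.imwrite(f'pics/{tag}.png',cv2.cvtColor(im,cv2.COLOR_RGB2BGR)); np.savez(f'pics/{tag}.npz',im=im,d=d); return im,d
def cloud(name,d):
    c=ctrl.camera_info(name); K=np.array([[c['fx'],0,c['cx']],[0,c['fy'],c['cy']],[0,0,1]])
    v,u=np.mgrid[:384,:512]; p=np.stack([u,v],-1).reshape(-1,1,2).astype(float)
    n=cv2.undistortPoints(p,K,np.array(c['dist_coeffs'])).reshape(384,512,2)
    P=np.dstack([n*d[...,None],d]); T=np.array(c['T']); W=P@T[:3,:3].T+T[:3,3]; W[d==0]=np.nan
    return W
E
python3 - <<'E'
from h import *
a,d1=cap('top','t0'); b,d2=cap('side','s0')
np.set_printoptions(precision=3,suppress=True)
print(ctrl.get_obs())
for n in('top','side'):
    c=ctrl.camera_info(n); print(n,np.array(c['T'])[:3],c['fx'])
cv2.imwrite('pics/both0.png',cv2.resize(cv2.cvtColor(np.vstack([a,b]),cv2.COLOR_RGB2BGR),(400,600)))
E
```

```text
pics
{'time_s': 0.1, 'q': array([ 0.9  ,  0.181,  1.608, -0.   ,  1.354, -0.206]), 'dq': array([ 0.002, -0.001, -0.004, -0.002,  0.   , -0.   ]), 'joint_efforts': array([  0.   , -44.587, -35.224,  -0.   ,   0.004,  -0.   ]), 'eef_pos': array([0.257, 0.514, 0.231]), 'eef_rot': array([ 0.688,  0.162,  0.688, -0.163]), 'wrist_force': array([ 0.657, -0.195, -0.275]), 'torque': array([ 0.027, -0.022, -0.017]), 'opening': 1.0035501514194818}
top [[-0.024 -0.988  0.154  0.357]
 [-1.     0.025  0.001 -0.032]
 [-0.005 -0.154 -0.988  1.398]] 358.42192490553595
side [[ 0.992 -0.06   0.11   0.396]
 [-0.124 -0.578  0.806 -1.315]
 [ 0.015 -0.814 -0.581  1.028]] 396.89897635985136
```

View pics/t0.png

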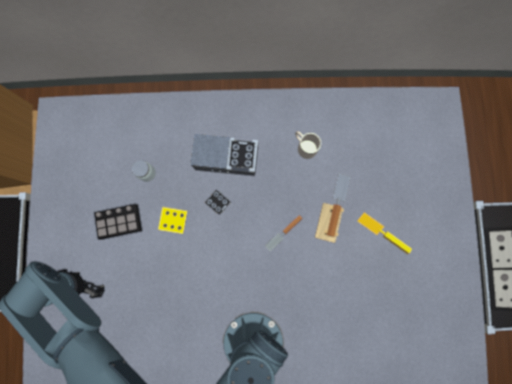

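View pics/s0.png

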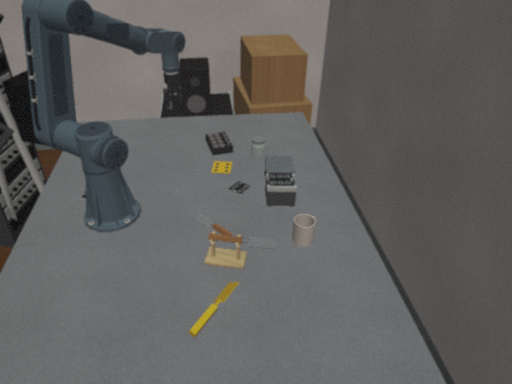

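Top view, spatula candidates: brown, in the rest (335,210); a small brown one lying at (285,232); a yellow one at (385,232). I choose the one in the rest. Panel candidates: on the bed (243,155); a small dark one at (217,202); a yellow one at (172,220). I choose the one on the bed. The mug is at (309,145), the jar at (142,170) and the controller at (118,221).

Run:
```python
from h import *
np.set_printoptions(precision=4,suppress=True)
Wt=cloud('top',np.load('pics/t0.npz')['d']); Ws=cloud('side',np.load('pics/s0.npz')['d'])
for nm,W,im in(('t',Wt,np.load('pics/t0.npz')['im']),('s',Ws,np.load('pics/s0.npz')['im'])):
    Q=W.reshape(-1,3); C=im.reshape(-1,3).astype(int); ok=np.isfinite(Q[:,0]); Q=Q[ok];C=C[ok]
    tab=Q[(abs(Q[:,2])<.03)&(Q[:,0]>.2)&(Q[:,0]<.8)&(abs(Q[:,1])<.5)]; print(nm,'table z',np.median(tab[:,2]))
    def box(x0,x1,y0,y1,z0,z1): return (Q[:,0]>x0)&(Q[:,0]<x1)&(Q[:,1]>y0)&(Q[:,1]<y1)&(Q[:,2]>z0)&(Q[:,2]<z1)
    m=box(.5,.85,-.13,.3,.085,.13); P=Q[m]; r=cv2.minAreaRect((P[:,:2]*1000).astype(np.float32)); print('bedtop',m.sum(),r,np.percentile(P[:,2],[5,50,95]))
    m2=box(.3,.72,-.45,-.17,.07,.13); P=Q[m2]; c=C[m2]
    h=(c[:,0]-c[:,2]>40); 
    for k,s in(('handle',h),('blade',~h)):
        p=P[s]; 
        if len(p)<5: continue
        mu=p.mean(0); u,sv,vt=np.linalg.svd(p-mu); print(k,len(p),mu,'dir',vt[0],np.degrees(np.arctan2(vt[0][1],vt[0][0])), 'ext',np.ptp((p-mu)@vt[0]),'zpct',np.percentile(p[:,2],[10,50,95]))
    m3=box(.3,.6,-.45,-.17,.004,.03); P=Q[m3]; c=C[m3]; s=(c[:,0]-c[:,2]>40)&(P[:,1]<-.2)
    if s.sum()>10: print('base',s.sum(),cv2.minAreaRect((P[s][:,:2]*1000).astype(np.float32)))
a=np.load('pics/t0.npz')['im']; b=np.load('pics/s0.npz')['im']
c1=cv2.resize(a[120:260,180:360],(720,560),interpolation=cv2.INTER_CUBIC)
c2=cv2.resize(b[140:280,190:330],(560,560),interpolation=cv2.INTER_CUBIC)
cv2.imwrite('pics/c0.png',cv2.cvtColor(cv2.resize(np.hstack([c1,c2]),(800,350)),cv2.COLOR_RGB2BGR))
```

```text
t table z 0.0009171831893199922
bedtop 1992 ((708.9251098632812, 90.85771179199219), (240.40185546875, 122.48744201660156), 82.92278289794922) [0.0997 0.1073 0.1125]
handle 275 [ 0.4438 -0.3023  0.1084] dir [-0.9593  0.2825 -0.0034] 163.59014963749237 ext 0.11675013814561504 zpct [0.1028 0.1081 0.1163]
blade 385 [ 0.5831 -0.323   0.1003] dir [-0.8424 -0.5342  0.0708] -147.61786989994877 ext 0.2485638826653149 zpct [0.0962 0.1016 0.1065]
base 516 ((430.260986328125, -354.8772888183594), (185.0203857421875, 137.04737854003906), 73.99237823486328)
s table z -0.0011123676108586444
bedtop 945 ((706.5730590820312, 87.30467224121094), (247.5958709716797, 119.96871185302734), 83.20589447021484) [0.0915 0.1047 0.1094]
handle 237 [ 0.4431 -0.3121  0.1044] dir [ 0.9601 -0.2795  0.0104] -16.233245594214424 ext 0.11393603281052639 zpct [0.0994 0.1054 0.1143]
blade 399 [ 0.575  -0.321   0.0975] dir [-0.9367 -0.3441  0.0642] -159.83076115763475 ext 0.34917308575925954 zpct [0.0859 0.0998 0.1046]
base 642 ((429.056640625, -355.26055908203125), (179.6113739013672, 136.86720275878906), 73.80653381347656)
```

View pics/c0.png

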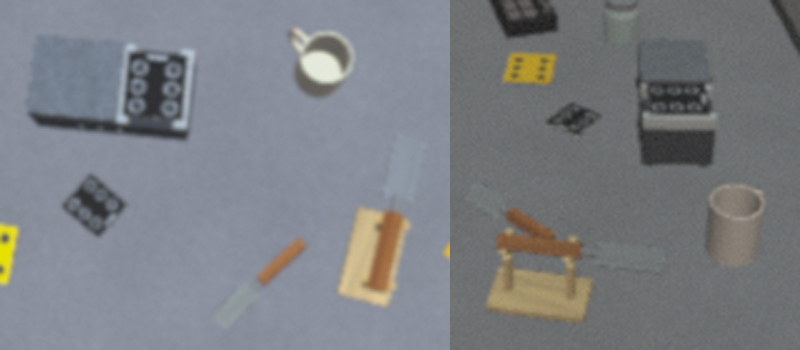

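The crops confirm both choices: the large brown spatula is in the forked rest and the large dark plate is on the bed. Next I refine the poses by ray centroids and plan the first reach.

```bash
cat >> h.py <<'E'
def ray_at(name,uv,z):
    c=ctrl.camera_info(name); K=np.array([[c['fx'],0,c['cx']],[0,c['fy'],c['cy']],[0,0,1]])
    n=cv2.undistortPoints(np.array(uv,float).reshape(-1,1,2),K,np.array(c['dist_coeffs'])).reshape(-1,2)
    T=np.array(c['T']); d=np.c_[n,np.ones(len(n))]@T[:3,:3].T; o=T[:3,3]
    return o+d*((z-o[2])/d[:,2])[:,None]
def q2R(q): return R.from_quat([q[1],q[2],q[3],q[0]])
def plan(p,Rt,p0=None,R0=None):
    """shift mm / rotvec deg of target in tool axes"""
    o=ctrl.get_obs(); p0=np.array(o['eef_pos']) if p0 is None else p0; R0=q2R(o['eef_rot']) if R0 is None else R0
    return np.r_[R0.inv().apply(np.array(p)-p0)*1000,(R0.inv()*Rt).as_rotvec(degrees=True)].round(1)
def frame(yaw,phi):
    """spatula rolled by phi deg about its x (yaw deg); tool: z=+h, x=(y-z)/rt2, y=(y+z)/rt2"""
    M=np.array([[0,0,1],[1,1,0],[-1,1,0]])/1.0; M[1:]/=np.sqrt(2)
    return R.from_euler('z',yaw,degrees=True)*R.from_euler('x',phi,degrees=True)*R.from_matrix(M)
def grasp2tcp(g,Rt): return np.array(g)+Rt.apply([0.019,0,0])
E
python3 - <<'E'
from h import *
np.set_printoptions(precision=4,suppress=True)
for n,t in(('top','t0'),('side','s0')):
    D=np.load(f'pics/{t}.npz'); W=cloud(n,D['d']); im=D['im'].astype(int)
    inb=(abs(W[...,0]-.444)<.08)&(abs(W[...,1]+.307)<.06)
    h=(W[...,2]>.08)&inb&(im[...,0]-im[...,2]>40)
    v,u=np.nonzero(h); P=ray_at(n,np.c_[u,v],.1); mu=P.mean(0); _,_,vt=np.linalg.svd(P-mu)
    t_=(P-mu)@vt[0]; print(n,len(u),'handle',mu,'mid',mu+vt[0]*(t_.max()+t_.min())/2,np.degrees(np.arctan2(vt[0,1],vt[0,0])),np.ptp(t_))
    b=(W[...,2]>.08)&(W[...,2]<.12)&(abs(W[...,0]-.565)<.07)&(abs(W[...,1]+.345)<.05)&~h
    v,u=np.nonzero(b); P=ray_at(n,np.c_[u,v],.1); print('blade',len(u),P.mean(0),cv2.minAreaRect((P[:,:2]*1000).astype(np.float32)))
    # panel: dark on bed
    B=np.array([.7059,.0742]); a=np.radians(-7); Lx=(W[...,0]-B[0])*np.cos(a)+(W[...,1]-B[1])*np.sin(a); Ly=-(W[...,0]-B[0])*np.sin(a)+(W[...,1]-B[1])*np.cos(a)
    for z0,z1,k in((.09,.125,'all'),):
        m=(W[...,2]>z0)&(W[...,2]<z1)&(abs(Lx)<.1)&(abs(Ly-.015)<.15)
        g=im.sum(2)
        for lx in (-.03,0,.03):
            s=m&(abs(Lx-lx)<.003); o=np.argsort(Ly[s]); print(lx,list(zip((Ly[s][o]*1000).astype(int),g[s][o]))[::1][:60] if lx==0 else '')
for k,(yaw,phi) in {'A':(-16.3,0)}.items():
    Rt=frame(yaw,phi); g=np.array([.4435,-.307,.1]); 
    pre=grasp2tcp(g,Rt)-Rt.apply([.12,0,0]); print('pre',pre, Rt.as_matrix()); print(plan(pre+[0,0,.12],Rt))
    mid=np.array([.46,.1,.34]); print('mid',plan(mid,Rt))
E
```

```text
top 275 handle [ 0.4444 -0.304   0.1   ] mid [ 0.4453 -0.3043  0.1   ] 163.55065792508836 0.11801486675857684
blade 334 [ 0.5645 -0.3377  0.1   ] ((557.37451171875, -335.5385437011719), (46.40976333618164, 114.77020263671875), 74.32264709472656)
-0.03 
0 [(np.int64(-100), np.int64(519)), (np.int64(-99), np.int64(522)), (np.int64(-96), np.int64(509)), (np.int64(-95), np.int64(490)), (np.int64(-92), np.int64(355)), (np.int64(-88), np.int64(307)), (np.int64(-85), np.int64(382)), (np.int64(-81), np.int64(366)), (np.int64(-81), np.int64(363)), (np.int64(-77), np.int64(292)), (np.int64(-74), np.int64(269)), (np.int64(-70), np.int64(344)), (np.int64(-70), np.int64(364)), (np.int64(-66), np.int64(406)), (np.int64(-66), np.int64(378)), (np.int64(-62), np.int64(302)), (np.int64(-58), np.int64(213)), (np.int64(-58), np.int64(197)), (np.int64(-55), np.int64(152)), (np.int64(-51), np.int64(145)), (np.int64(-47), np.int64(147)), (np.int64(-43), np.int64(151)), (np.int64(-40), np.int64(196)), (np.int64(-40), np.int64(182)), (np.int64(-36), np.int64(291)), (np.int64(-36), np.int64(274)), (np.int64(-
[... 2375 characters left out ...]
2), np.int64(287)), (np.int64(45), np.int64(302)), (np.int64(53), np.int64(290)), (np.int64(58), np.int64(301)), (np.int64(61), np.int64(300)), (np.int64(61), np.int64(306)), (np.int64(71), np.int64(293)), (np.int64(77), np.int64(294)), (np.int64(85), np.int64(294)), (np.int64(95), np.int64(300)), (np.int64(105), np.int64(298)), (np.int64(117), np.int64(297)), (np.int64(125), np.int64(295)), (np.int64(126), np.int64(294)), (np.int64(130), np.int64(320)), (np.int64(131), np.int64(305))]
0.03 
pre [ 0.4235 -0.3755  0.1714] [[ 0.1985  0.1985  0.9598]
 [ 0.6787  0.6787 -0.2807]
 [-0.7071  0.7071  0.    ]]
[ -60.  -720.5  547.    -9.8    4.    45. ]
mid [-109.2 -279.1  366.4   -9.8    4.    45. ]
```

step_arm:
  motion:
    - [-30,-30,40,-1,0,5,0]
    - [-50,-70,90,-2,1,10,0]
    - [-70,-110,140,-4,2,18,0]
    - [-90,-150,190,-5,2,25,0]
    - [-109,-190,240,-7,3,32,0]
    - [-109,-220,290,-8,3,38,0]
    - [-109,-250,330,-9,4,43,0]
    - [-109,-279,366,-10,4,45,0]

```text
time_s: 1.1
eef_pos: [0.4566, 0.1053, 0.34]
eef_rot: [0.686, 0.361, 0.607, 0.177]
wrist_force: [1.3, 0.8, 0.5]
opening: 0.999
```

```bash
cat > pg.py <<'E'
from h import *
np.set_printoptions(precision=4,suppress=True)
o=ctrl.get_obs(); print(o['time_s'],o['q'],o['eef_pos'],o['eef_rot'])
Rt=frame(-16.3,0); g=np.array([.444,-.305,.1]); tc=grasp2tcp(g,Rt)
print('pre',plan(tc-Rt.apply([.1,0,0])+[0,0,.03],Rt)); print('grasp',plan(tc,Rt))
E
python3 pg.py
```

```text
1.1 [-0.5707 -0.2317  1.9808  0.7528  1.6412 -1.9017] [0.4566 0.1053 0.34  ] [0.6858 0.3611 0.6065 0.1772]
pre [-215.2 -428.8  102.4    0.2    0.1   -0.3]
grasp [ -94.1 -450.5  102.1    0.2    0.1   -0.3]
```

step_arm:
  motion:
    - [-25,-55,12,0,0,0,0]
    - [-50,-105,25,0,0,0,0]
    - [-75,-155,37,0,0,0,0]
    - [-100,-205,49,0,0,0,0]
    - [-125,-255,61,0,0,0,0]
    - [-150,-305,74,0,0,0,0]
    - [-175,-355,86,0,0,0,0]
    - [-200,-400,96,0,0,0,0]
    - [-215,-429,102,0,0,0,0]
    - [-215,-429,102,0,0,0,0]

```text
time_s: 2.35
eef_pos: [0.4273, -0.359, 0.1864]
eef_rot: [0.685, 0.361, 0.608, 0.177]
wrist_force: [0.7, -0.5, 0.7]
opening: 0.998
```

```bash
cat > fk.py <<'E'
from h import *
from scipy.optimize import least_squares
Z=np.array([0,0,1.])
def ori(q,s3,s5):
    e=lambda a,t:R.from_euler(a,t)
    return e('z',q[0])*e('y',q[1]+q[2])*e('z',s3*q[3])*e('y',q[4])*e('z',s5*q[5])
E
python3 pg.py
python3 - <<'E'
from fk import *
o=ctrl.get_obs()
D=[([.9,.181,1.608,0,1.354,-.206],[.688,.162,.688,-.163]),([-0.5707,-0.2317,1.9808,0.7528,1.6412,-1.9017],[0.6858,0.3611,0.6065,0.1772]),(o['q'],o['eef_rot'])]
for s3 in(1,-1):
  for s5 in(1,-1):
    Ms=[ori(q,s3,s5).inv()*q2R(r) for q,r in D]
    print(s3,s5,[np.degrees((Ms[0].inv()*m).magnitude()).round(2) for m in Ms],Ms[0].as_matrix().round(2).tolist())
im,d=cap('side','s1'); im2,_=cap('top','t1')
c=np.hstack([cv2.resize(im[150:300,150:310],(480,450)),cv2.resize(im2[160:290,260:370],(320,378))[:378].copy() if 0 else cv2.resize(im2[160:300,270:370],(320,450))])
cv2.imwrite('pics/c1.png',cv2.cvtColor(c,cv2.COLOR_RGB2BGR))
E
```

```text
2.35 [-1.1815  0.5488  1.4154  0.474   1.8151 -2.5064] [ 0.4273 -0.359   0.1864] [0.685  0.3613 0.6075 0.1766]
pre [-1.2  0.1  0.9  0.   0.  -0.2]
grasp [120.  -21.5   0.9   0.    0.   -0.2]
1 1 [np.float64(0.0), np.float64(0.06), np.float64(0.06)] [[-0.0, -1.0, -0.0], [-0.0, 0.0, -1.0], [1.0, -0.0, -0.0]]
1 -1 [np.float64(0.0), np.float64(165.74), np.float64(96.45)] [[-0.0, -0.92, -0.4], [-0.0, 0.4, -0.92], [1.0, -0.0, -0.0]]
-1 1 [np.float64(0.0), np.float64(86.25), np.float64(54.28)] [[-0.0, -1.0, -0.0], [-0.0, 0.0, -1.0], [1.0, -0.0, -0.0]]
-1 -1 [np.float64(0.0), np.float64(164.07), np.float64(95.06)] [[-0.0, -0.92, -0.4], [-0.0, 0.4, -0.92], [1.0, -0.0, -0.0]]
```

View pics/c1.png

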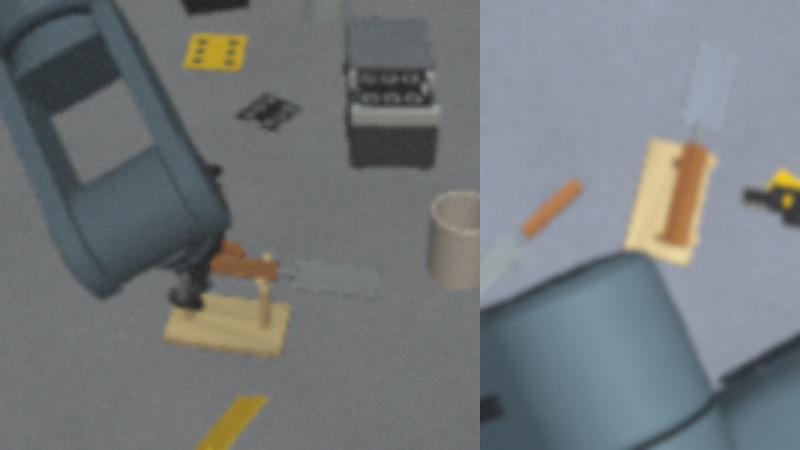

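```bash
cat >> fk.py <<'E'
M=R.from_matrix([[0,-1,0],[0,0,-1],[1,0,0]])
def fk(q,k):
    r0,d,h,a2,a3,L=k; dr=lambda t:np.array([np.sin(t),0,np.cos(t)])
    Rt=ori(q,1,1)*M
    return R.from_euler('z',q[0]).apply(np.array([r0,d,h])+a2*dr(q[1])+a3*dr(q[1]+q[2]))+L*Rt.apply([1,0,0]),Rt
LO=np.array([-2.99,-.89,.3,-1.14,0,-3.12]);HI=np.array([2.99,2.07,2.58,4.28,2.63,3.12])
def ik(p,Rt,q0,k):
    f=lambda q:(lambda a:np.r_[(a[0]-p)*10,(a[1].inv()*Rt).as_rotvec()])(fk(q,k))
    s=least_squares(f,np.clip(q0,LO+1e-3,HI-1e-3),bounds=(LO,HI)); return s.x,np.linalg.norm(s.fun)
E
python3 - <<'E'
from fk import *
np.set_printoptions(precision=3,suppress=True)
o=ctrl.get_obs()
D=[([.9,.181,1.6075,0,1.354,-.206],[.2575,.514,.231]),([-0.5707,-0.2317,1.9808,0.7528,1.6412,-1.9017],[0.4566,0.1053,0.34]),(o['q'],o['eef_pos'])]
s=least_squares(lambda k:np.concatenate([fk(q,k)[0]-p for q,p in D]),[0,-.12,.3,.4,.4,.2]); k=s.x; print(k,s.fun*1000); np.save('k.npy',k)
rng=np.random.default_rng(0)
F=R.from_euler('x',[180],degrees=True)[0] # half turn about tool x
Bd=R.from_euler('z',-7,degrees=True); B=np.array([.706,.0745,0])
hand=B+Bd.apply([-.125,-.03,.13])
for lean in(0,90):
  for flip in(0,1):
    for phi in(0,-30,-60,-80,-90,-100,-110,-120,-135,-150,-180):
      Rt=R.from_euler('z',-7,degrees=True)*R.from_euler('x',phi-lean,degrees=True)*R.from_euler('z',7,degrees=True)*frame(-7,0)
      if flip: Rt=Rt*F
      best=min((ik(grasp2tcp(hand,Rt),Rt,rng.uniform(LO,HI),k) for _ in range(14)),key=lambda a:a[1])
      print(lean,flip,phi,best[0],round(best[1],3))
E
```

```text
[-0.012  0.116  0.253  0.417  0.508  0.323] [-0.794 -3.583 -0.876  1.988  0.288  1.109  0.948 -1.537 -0.233]
0 0 0 [-0.475  0.389  1.798  0.746  1.36  -2.242] 0.0
0 0 -30 [-0.238  0.28   1.76   0.286  1.148 -1.81 ] 0.0
0 0 -60 [ 0.037  0.358  1.66  -0.28   1.18  -1.297] 0.0
0 0 -80 [ 0.189  0.492  1.573 -0.596  1.335 -1.039] 0.0
0 0 -90 [ 0.249  0.575  1.527 -0.728  1.433 -0.946] 0.0
0 0 -100 [ 0.296  0.665  1.481 -0.846  1.538 -0.874] 0.0
0 0 -110 [ 0.332  0.758  1.437 -0.956  1.646 -0.82 ] 0.0
0 0 -120 [ 0.355  0.852  1.396 -1.061  1.755 -0.781] 0.0
0 0 -135 [ 0.355  0.976  1.306 -1.14   1.912 -0.765] 0.101
0 0 -150 [ 0.334  1.061  1.201 -1.14   2.04  -0.753] 0.315
0 0 -180 [ 0.184  1.375  1.316  4.28   2.495 -0.853] 0.204
0 1 0 [-0.475  0.389  1.798  0.746  1.36   0.9  ] 0.0
0 1 -30 [-0.238  0.28   1.76   0.286  1.148  1.331] 0.0
0 1 -60 [ 0.037  0.358  1.66  -0.28   1.18   1.845] 0.0
0 1 -80 [ 0.189  0.492  1.573 -0.596  1.335  2.103] 0.0
0 1 -90 [ 0.249  0.575  1.527 -0.728  1.433  2.196] 0.0
0 1 -100 [ 0.296  0.665  1.481 -0.846  1.538  2.268] 0.0
0 1 -110 [ 0.332  0.758  1.437
[... 808 characters left out ...]
1.539  2.085  2.63  -2.368] 0.197
90 0 -180 [-0.475  1.235  1.546  1.602  2.416 -2.619] 0.0
90 1 0 [ 0.249  0.575  1.527 -0.728  1.433  2.196] 0.0
90 1 -30 [ 0.355  0.852  1.396 -1.061  1.755  2.361] 0.0
90 1 -60 [ 0.334  1.061  1.201 -1.14   2.04   2.389] 0.315
90 1 -80 [0.194 1.357 1.355 4.28  2.455 2.307] 0.369
90 1 -90 [0.184 1.375 1.316 4.28  2.495 2.288] 0.204
90 1 -100 [0.176 1.389 1.287 4.28  2.528 2.281] 0.037
90 1 -110 [0.118 1.419 1.293 4.104 2.618 2.2  ] 0.0
90 1 -120 [0.093 1.409 1.36  3.961 2.63  2.114] 0.123
90 1 -135 [0.047 1.38  1.488 3.695 2.63  1.918] 0.321
90 1 -150 [-0.336  1.342  1.539  2.085  2.63   0.774] 0.197
90 1 -180 [-0.475  1.235  1.546  1.602  2.416  0.522] 0.0
```

The model fits to a few mm, and the wrist can roll to about -120° with this grip. I go in to grasp.

step_arm:
  motion:
    - [10,-21.5,1,0,0,0,0]
    - [30,-21.5,1,0,0,0,0]
    - [60,-21.5,1,0,0,0,0]
    - [90,-21.5,1,0,0,0,0]
    - [110,-21.5,1,0,0,0,0]
    - [119,-21.5,1,0,0,0,0]
    - [119,-21.5,1,0,0,0,0]

```text
time_s: 3.32
eef_pos: [0.4486, -0.2909, 0.089]
eef_rot: [0.685, 0.36, 0.608, 0.177]
wrist_force: [0.0, -0.5, 0.5]
opening: 1.0
```

```bash
python3 pg.py
python3 - <<'E'
from h import *
im,d=cap('side','s2'); im2,_=cap('top','t2')
c=np.hstack([cv2.resize(im[200:300,160:300],(560,400)),cv2.resize(im2[160:290,290:370],(240,400))])
cv2.imwrite('pics/c2.png',cv2.cvtColor(c,cv2.COLOR_RGB2BGR))
E
```

```text
3.325 [-1.1074  0.6046  1.563   0.5025  1.6045 -2.548 ] [ 0.4486 -0.2909  0.089 ] [0.6853 0.3596 0.6079 0.1774]
pre [-120.4   18.7   -0.5    0.2   -0.    -0.1]
grasp [ 0.8 -2.8 -0.5  0.2 -0.  -0.1]
```

View pics/c2.png

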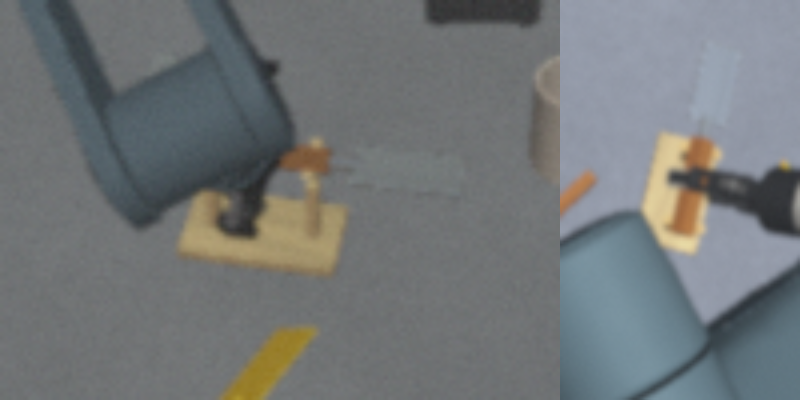

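The jaws straddle the handle between the forks (handle at crop px (690,185)). I apply the 2.8 mm correction and close.

step_arm:
  motion:
    - [1,-2.8,-0.5,0,0,0,0]
    - [1,-2.8,-0.5,0,0,0,255]
    - [1,-2.8,-0.5,0,0,0,255]
    - [1,-2.8,-0.5,0,0,0,255]
    - [1,-2.8,-0.5,0,0,0,255]
    - [1,-2.8,-0.5,0,0,0,255]
    - [1,-2.8,-0.5,0,0,0,255]

```text
time_s: 4.3
eef_pos: [0.448, -0.2921, 0.0873]
eef_rot: [0.685, 0.36, 0.607, 0.178]
wrist_force: [0.1, 2.2, 5.6]
opening: 0.248
```

```bash
python3 pg.py; python3 -c "
from h import *
o=ctrl.get_obs();print(o['opening'],o['wrist_force'],o['torque'])"
```

```text
4.3 [-1.1098  0.6089  1.5614  0.5023  1.6038 -2.5512] [ 0.448  -0.2921  0.0873] [0.6855 0.36   0.6074 0.1778]
pre [-120.7   21.1   -0.1    0.3   -0.    -0.2]
grasp [ 0.4 -0.5 -0.2  0.3 -0.  -0.2]
0.2483071977459022 [0.12169865 2.20273421 5.57216441] [ 0.47871973  0.05368133 -0.04787372]
```

```bash
cat > pl.py <<'E'
from fk import *
np.set_printoptions(precision=1,suppress=True,linewidth=150)
k=np.load('k.npy')
B=np.array([.706,.0745,0]); Y=-7.
def bed(x,y,z): return B+R.from_euler('z',Y,degrees=True).apply([x,y,z])
def pose(h,yaw,phi):
    Rt=frame(yaw,phi); return grasp2tcp(h,Rt),Rt
def rows(wps,p0=None,R0=None):
    o=ctrl.get_obs(); q=np.array(o['q'])
    for w in wps:
        p,Rt=pose(*w); qn,e=ik(p,Rt,q,k); print(plan(p,Rt,p0,R0).tolist(),'q',qn.round(2),'dq',abs(qn-q).max().round(2),'e',round(e,3)); q=qn
E
python3 - <<'E'
from pl import *
h=np.array([.4445,-.3055,.0995]); e=bed(-.257,-.05,.092)
rows([(h,-16.3,0),(h+[0,0,.06],-16.3,0),(h+[0,0,.12],-16.3,0),(h+[0,0,.16],-16.3,0),(h*.85+.15*e+[0,0,.18],-15,0),(.5*h+.5*e+[0,0,.18],-11,0),(.15*h+.85*e+[0,0,.12],-7,0),(e+[0,0,.05],-7,0)])
print(bed(-.257,-.05,.092),bed(-.127,-.05,.092))
E
```

```text
[0.5, -1.1, 0.4, 0.3, -0.0, -0.2] q [-1.1  0.6  1.6  0.5  1.6 -2.5] dq 0.05 e 0.0
[-41.7, 41.4, 0.6, 0.3, -0.0, -0.2] q [-1.1  0.5  1.6  0.5  1.7 -2.5] dq 0.09 e 0.0
[-84.0, 84.0, 0.8, 0.3, -0.0, -0.2] q [-1.1  0.4  1.5  0.5  1.8 -2.5] dq 0.09 e 0.0
[-112.2, 112.4, 0.9, 0.3, -0.0, -0.2] q [-1.1  0.4  1.5  0.5  1.8 -2.4] dq 0.06 e 0.0
[-88.5, 162.5, -14.3, -0.7, 0.9, -0.2] q [-1.1  0.3  1.6  0.5  1.8 -2.4] dq 0.1 e 0.0
[-0.5, 246.4, -50.3, -3.5, 3.7, -0.2] q [-0.9  0.1  1.8  0.6  1.8 -2.3] dq 0.21 e 0.0
[129.8, 287.7, -86.5, -6.3, 6.6, -0.2] q [-0.7  0.   2.   0.6  1.6 -2.3] dq 0.21 e 0.0
[216.9, 274.0, -101.7, -6.3, 6.6, -0.2] q [-0.6  0.1  2.1  0.7  1.4 -2.4] dq 0.18 e 0.0
[0.4 0.1 0.1] [0.6 0.  0.1]
```

step_arm:
  motion:
    - [-15,14,0,0,0,0,255]
    - [-42,41,0.5,0,0,0,255]
    - [-84,84,1,0,0,0,255]
    - [-112,112,1,0,0,0,255]
    - [-90,160,-14,-1,1,0,255]
    - [-45,204,-32,-2,2,0,255]
    - [0,246,-50,-3.5,3.7,0,255]
    - [43,260,-62,-4.5,4.7,0,255]
    - [87,274,-74,-5.5,5.7,0,255]
    - [130,288,-86,-6.3,6.6,0,255]

```text
time_s: 5.55
eef_pos: [0.4467, 0.0164, 0.1986]
eef_rot: [0.669, 0.31, 0.635, 0.231]
wrist_force: [0.3, -0.5, -1.6]
opening: 0.245
```

```bash
cat > meas.py <<'E'
from pl import *
import sys
def spat(tag):
    """measure held spatula (blade flat): handle-part and blade directions from both depth clouds"""
    o=ctrl.get_obs(); Rt=q2R(o['eef_rot']); g=np.array(o['eef_pos'])-Rt.apply([.019,0,0]); hx=Rt.apply([0,0,1])
    print('t',o['time_s'],'grasp',g.round(4),'hx',hx.round(3))
    for n in('top','side'):
        im,d=cap(n,tag+n); W=cloud(n,d); D=W-g; s=D@hx; r=D-s[...,None]*hx
        m=np.isfinite(s)&(s>.062)&(s<.2)&(np.linalg.norm(r,axis=-1)<.04)
        P=W[m]; c=P.mean(0); lat=np.cross([0,0,1],hx); 
        S=(P-g)@hx; A=np.c_[S,np.ones(len(S))]
        print(n,m.sum(),'s range',np.percentile(S,[1,99]).round(4),'lat slope,off mm',np.linalg.lstsq(A,(P-g)@lat*1000,rcond=None)[0].round(1),'z slope(mm/m),off',np.linalg.lstsq(A,(P[:,2]-g[2])*1000,rcond=None)[0].round(1))
    return g,hx
E
python3 - <<'E'
from meas import *
spat('a')
rows([(bed(-.257,-.05,.142),-7,0),(bed(-.257,-.05,.091),-7,0)])
E
```

```text
t 5.55 grasp [0.4 0.  0.2] hx [ 1.  -0.1  0. ]
top 396 s range [0.1 0.2] lat slope,off mm [ 1.7 -0.1] z slope(mm/m),off [-14.3   2.9]
side 161 s range [0.1 0.2] lat slope,off mm [-3.5  3.9] z slope(mm/m),off [-16.   -1.8]
[83.9, -13.6, -3.6, -0.0, -0.4, -0.2] q [-0.6  0.1  2.1  0.7  1.4 -2.4] dq 0.17 e 0.0
[119.8, -49.8, -3.3, -0.0, -0.4, -0.2] q [-0.6  0.2  2.1  0.7  1.3 -2.4] dq 0.1 e 0.0
```

step_arm:
  motion:
    - [28,-5,-2,0,0,0,255]
    - [56,-9,-3,0,-0.2,0,255]
    - [84,-14,-3.5,0,-0.4,0,255]
    - [105,-35,-3.5,0,-0.4,0,255]
    - [119,-49,-3.5,0,-0.4,0,255]
    - [119,-49,-3.5,0,-0.4,0,255]

```text
time_s: 6.4
eef_pos: [0.4492, 0.0646, 0.0796]
eef_rot: [0.67, 0.312, 0.633, 0.229]
wrist_force: [0.1, -1.0, -1.6]
opening: 0.249
```

Run:
```python
from meas import *
g,hx=spat('b')
rows([(bed(-.257,-.05,.0925),-7,0),(bed(-.22,-.05,.0925),-7,0),(bed(-.127,-.05,.0925),-7,0)])
a=cv2.imread('pics/btop.png');b=cv2.imread('pics/bside.png')
cv2.imwrite('pics/c3.png',np.hstack([cv2.resize(a[115:215,185:285],(400,400),interpolation=2),cv2.resize(b[140:240,215:315],(400,400),interpolation=2)]))
```

```text
t 6.4 grasp [0.4 0.1 0.1] hx [ 1.  -0.1  0. ]
top 386 s range [0.1 0.2] lat slope,off mm [-9.5  0.9] z slope(mm/m),off [-102.2   13.1]
side 168 s range [0.1 0.2] lat slope,off mm [23.8 -4.7] z slope(mm/m),off [-82.8   9.3]
[4.5, 2.3, -4.3, -0.0, 0.4, -0.1] q [-0.6  0.2  2.1  0.7  1.3 -2.4] dq 0.11 e 0.0
[4.7, 2.3, 32.7, -0.0, 0.4, -0.1] q [-0.6  0.3  2.1  0.7  1.3 -2.4] dq 0.09 e 0.0
[5.5, 2.3, 125.7, -0.0, 0.4, -0.1] q [-0.5  0.5  1.8  0.7  1.3 -2.3] dq 0.25 e 0.0
```

View pics/c3.png

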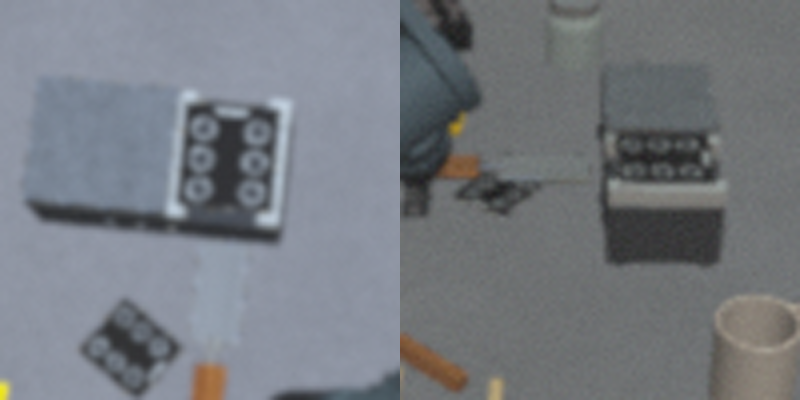

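Run:
```python
from meas import *
o=ctrl.get_obs(); Rt=q2R(o['eef_rot']); g=np.array(o['eef_pos'])-Rt.apply([.019,0,0]); hx=Rt.apply([0,0,1]); lat=np.cross([0,0,1],hx)
print((g*1000),(R.from_euler('z',7,degrees=True).apply(g-B)*1000))
for t in 'ab':
  for n in('top','side'):
    if t=='a': continue
    W=cloud(n,np.load(f'pics/{t}{n}.npz')['d']); D=W-g; s=D@hx; l=D@lat
    for a in np.arange(.06,.185,.015):
        m=(s>a)&(s<a+.015)&(abs(l)<.018)&(abs(D[...,2])<.03)
        print(n,round(a*1000+7),m.sum(),np.median(D[...,2][m])*1000 if m.sum() else None)
```

```text
[448.3  50.9  94. ] [-252.9  -54.8   94. ]
top 67 11 3.21436944911134
top 82 32 0.3831256543933431
top 97 40 -0.02262832620338051
top 112 38 0.1672762836152225
top 127 41 0.7579787991529446
top 142 39 0.24677213238576134
top 157 39 0.30258923494529133
top 172 24 0.9068573467759661
top 187 13 -20.56918443766721
side 67 8 -1.0695032380167584
side 82 14 -0.142164024611105
side 97 20 -0.4895332209973874
side 112 17 -1.1974881168969191
side 127 19 -0.7238094601969142
side 142 16 -1.0313205069902436
side 157 15 -1.1173322588118455
side 172 11 -1.3375323196581772
side 187 6 -17.46284069093186
```

step_arm:
  motion:
    - [4.5,2,-4,0,0.4,0,255]
    - [4.7,2,15,0,0.4,0,255]
    - [4.8,2,35,0,0.4,0,255]
    - [4.9,2,55,0,0.4,0,255]
    - [5,2,75,0,0.4,0,255]
    - [5.2,2,95,0,0.4,0,255]
    - [5.4,2,112,0,0.4,0,255]
    - [5.5,2,125,0,0.4,0,255]
    - [5.5,2,125,0,0.4,0,255]

```text
time_s: 7.62
eef_pos: [0.5746, 0.0543, 0.0781]
eef_rot: [0.668, 0.31, 0.635, 0.231]
wrist_force: [0.3, 0.3, -2.1]
opening: 0.248
```

```bash
cat > flip.py <<'E'
from meas import *
def traj(th,s=.045,X=-.127,yq=0.0,off=.0065):
    """handle axis pose for panel tilt th"""
    t=np.radians(th)
    if th<=90: P=np.array([yq-.005,.100]); c=P+s*np.array([-np.cos(t),np.sin(t)])+(off-.005)*np.array([-np.sin(t),-np.cos(t)])
    else: Q=np.array([yq,.108]); c=Q+(s-.008)*np.array([-np.cos(t),np.sin(t)])+off*np.array([-np.sin(t),-np.cos(t)])
    return bed(X,c[0],c[1]),Y,-th
E
python3 - <<'E'
from flip import *
o=ctrl.get_obs(); Rt=q2R(o['eef_rot']); g=np.array(o['eef_pos'])-Rt.apply([.019,0,0])
print(R.from_euler('z',7,degrees=True).apply(g-B)*1000,o['wrist_force'])
rows([traj(t) for t in range(0,126,7)])
im,d=cap('top','t4'); im2,d=cap('side','s4')
cv2.imwrite('pics/c4.png',cv2.cvtColor(np.hstack([cv2.resize(im[115:215,185:285],(400,400),interpolation=2),cv2.resize(im2[140:240,215:315],(400,400),interpolation=2)]),cv2.COLOR_RGB2BGR))
E
```

```text
[-127.9  -49.5   91.5] [ 0.3  0.3 -2.1]
[-5.3, 4.6, 0.9, 0.0, -0.0, -0.1] q [-0.5  0.4  1.8  0.7  1.3 -2.3] dq 0.08 e 0.0
[-9.2, 6.2, 0.9, 0.0, -0.0, -7.1] q [-0.5  0.4  1.8  0.7  1.3 -2.2] dq 0.09 e 0.0
[-12.9, 8.4, 0.9, 0.0, -0.0, -14.1] q [-0.4  0.3  1.8  0.6  1.2 -2.1] dq 0.1 e 0.0
[-16.3, 11.0, 0.9, 0.0, -0.0, -21.1] q [-0.3  0.3  1.8  0.4  1.2 -2. ] dq 0.11 e 0.0
[-19.3, 14.0, 0.9, 0.0, -0.0, -28.1] q [-0.3  0.3  1.8  0.3  1.1 -1.9] dq 0.12 e 0.0
[-22.0, 17.3, 0.9, 0.0, -0.0, -35.1] q [-0.2  0.3  1.8  0.2  1.1 -1.8] dq 0.13 e 0.0
[-24.2, 20.9, 0.9, 0.0, -0.0, -42.1] q [-0.1  0.3  1.7  0.1  1.1 -1.6] dq 0.13 e 0.0
[-26.0, 24.8, 0.9, 0.0, -0.0, -49.1] q [-0.1  0.3  1.7 -0.1  1.1 -1.5] dq 0.13 e 0.0
[-27.3, 28.8, 0.9, 0.0, 0.0, -56.1] q [ 0.   0.3  1.7 -0.2  1.2 -1.4] dq 0.13 e 0.0
[-28.1, 33.0, 1.0, 0.0, 0.0, -63.1] q [ 0.1  0.4  1.6 -0.3  1.2 -1.2] dq 0.12 e 0.0
[-28.4, 37.3, 1.0, 0.0, 0.0, -70.1] q [ 0.1  0.4  1.6 -0.4  1.3 -1.1] dq 0.11 e 0.0
[-28.2, 41.5, 1.0, 0.0, 0.0, -77.1] q [ 0.2  0.5  1.6 -0.5  1.3 -1.1] dq 0.1 e 0.0
[-27.4, 45.7, 1.0, 0.0, 0.0, -84.1] q [ 0.2  0.5  1.5 -0.6  1.4 -1. ] dq 0.09 e 0.0
[-26.3, 49.8, 1.0, 0.0, 0.0, -91.1] q [ 0.3  0.6  1.5 -0.7  1.5 -0.9] dq 0.09 e 0.0
[-25.7, 53.5, 1.0, 0.0, 0.0, -98.1] q [ 0.3  0.7  1.4 -0.8  1.6 -0.9] dq 0.08 e 0.0
[-24.6, 57.1, 1.0, 0.0, 0.0, -105.1] q [ 0.4  0.7  1.4 -0.9  1.6 -0.9] dq 0.08 e 0.0
[-23.1, 60.6, 1.0, 0.0, 0.0, -112.1] q [ 0.4  0.8  1.4 -0.9  1.7 -0.8] dq 0.08 e 0.0
[-21.2, 63.8, 1.0, 0.0, 0.0, -119.1] q [ 0.4  0.9  1.3 -1.   1.8 -0.8] dq 0.08 e 0.0
```

View pics/c4.png

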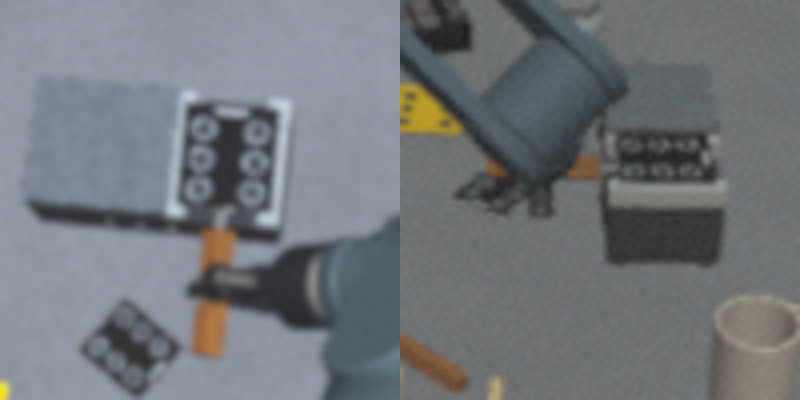

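The blade is inserted under the panel and the panel has not moved. I start the turn.

step_arm:
  motion:
    - [-5,4.5,1,0,0,0,255]
    - [-9,6,1,0,0,-7,255]
    - [-13,8.5,1,0,0,-14,255]
    - [-16,11,1,0,0,-21,255]
    - [-19,14,1,0,0,-28,255]
    - [-22,17.5,1,0,0,-35,255]
    - [-24,21,1,0,0,-42,255]
    - [-26,25,1,0,0,-49,255]
    - [-27,29,1,0,0,-56,255]
    - [-28,33,1,0,0,-63,255]

```text
time_s: 8.98
eef_pos: [0.5749, 0.0576, 0.1217]
eef_rot: [0.69, -0.068, 0.704, -0.154]
wrist_force: [-0.5, -1.2, -2.7]
opening: 0.251
```

Run:
```python
from flip import *
o=ctrl.get_obs(); Rt=q2R(o['eef_rot']); g=np.array(o['eef_pos'])-Rt.apply([.019,0,0])
print(R.from_euler('z',7,degrees=True).apply(g-B)*1000,o['wrist_force'],'phi',(frame(Y,0)*R.identity()).inv().__mul__(Rt).as_rotvec(degrees=True),traj(63)[0]*1000,g*1000)
rows([traj(t) for t in (63,70,77,84,90,95,100,105,110,115)])
im,d=cap('top','t5'); im2,d=cap('side','s5')
cv2.imwrite('pics/c5.png',cv2.cvtColor(np.hstack([cv2.resize(im[115:215,185:285],(400,400),interpolation=2),cv2.resize(im2[130:230,215:315],(400,400),interpolation=2)]),cv2.COLOR_RGB2BGR))
```

```text
[-128.   -26.8  139.8] [-0.5 -1.2 -2.7] phi [  0.1   0.  -63.1] [576.7  63.4 139.4] [575.6  63.5 139.8]
[0.3, 0.2, 1.1, -0.1, -0.1, 0.1] q [ 0.1  0.4  1.6 -0.3  1.2 -1.2] dq 0.02 e 0.0
[-3.6, 1.9, 1.1, -0.1, -0.1, -6.9] q [ 0.1  0.4  1.6 -0.4  1.3 -1.1] dq 0.11 e 0.0
[-7.3, 4.0, 1.1, -0.1, -0.1, -13.9] q [ 0.2  0.5  1.6 -0.5  1.3 -1.1] dq 0.1 e 0.0
[-10.7, 6.6, 1.0, -0.1, -0.1, -20.9] q [ 0.2  0.5  1.5 -0.6  1.4 -1. ] dq 0.09 e 0.0
[-13.3, 9.1, 1.0, -0.1, -0.1, -26.9] q [ 0.3  0.6  1.5 -0.7  1.5 -0.9] dq 0.07 e 0.0
[-15.6, 10.6, 1.0, -0.1, -0.1, -31.9] q [ 0.3  0.6  1.5 -0.8  1.5 -0.9] dq 0.06 e 0.0
[-17.6, 12.3, 1.0, -0.1, -0.1, -36.9] q [ 0.3  0.7  1.4 -0.8  1.6 -0.9] dq 0.06 e 0.0
[-19.6, 14.2, 1.0, -0.1, -0.1, -41.9] q [ 0.4  0.7  1.4 -0.9  1.6 -0.9] dq 0.06 e 0.0
[-21.3, 16.2, 1.0, -0.1, -0.1, -46.9] q [ 0.4  0.8  1.4 -0.9  1.7 -0.8] dq 0.06 e 0.0
[-22.9, 18.4, 1.0, -0.0, -0.1, -51.9] q [ 0.4  0.8  1.3 -1.   1.8 -0.8] dq 0.06 e 0.0
```

View pics/c5.png

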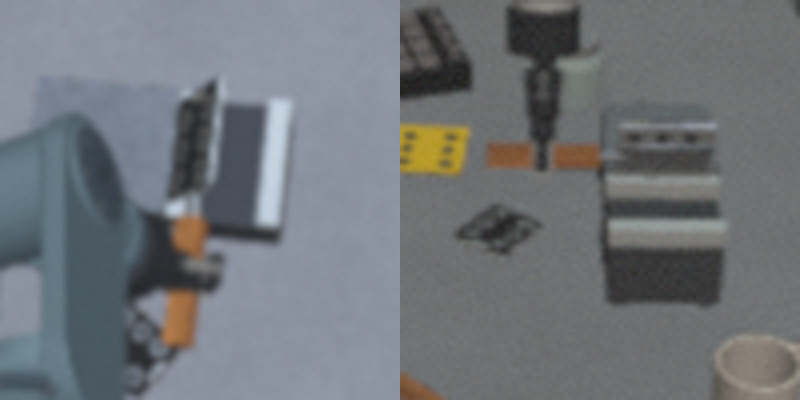

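Both views show the panel tilted up about its +y edge at the pad's step, with the rings facing the pad. I carry on past vertical.

step_arm:
  motion:
    - [-3.5,2,1,0,0,-7,255]
    - [-7,4,1,0,0,-14,255]
    - [-10.5,6.5,1,0,0,-21,255]
    - [-13,9,1,0,0,-27,255]
    - [-15.5,10.5,1,0,0,-32,255]
    - [-17.5,12.5,1,0,0,-37,255]
    - [-19.5,14,1,0,0,-42,255]
    - [-21.5,16,1,0,0,-47,255]
    - [-23,18.5,1,0,0,-52,255]
    - [-23,18.5,1,0,0,-52,255]

```text
time_s: 10.32
eef_pos: [0.5783, 0.0814, 0.1346]
eef_rot: [0.552, -0.369, 0.606, -0.438]
wrist_force: [0.0, -0.2, -2.6]
opening: 0.25
```

Run:
```python
from flip import *
o=ctrl.get_obs(); Rt=q2R(o['eef_rot']); g=np.array(o['eef_pos'])-Rt.apply([.019,0,0])
print(R.from_euler('z',7,degrees=True).apply(g-B)*1000,o['wrist_force'],'phi',frame(Y,0).inv().__mul__(Rt).as_rotvec(degrees=True))
im,d=cap('top','t6'); im2,d=cap('side','s6')
cv2.imwrite('pics/c6.png',cv2.cvtColor(np.hstack([cv2.resize(im[115:215,185:285],(400,400),interpolation=2),cv2.resize(im2[130:230,215:315],(400,400),interpolation=2)]),cv2.COLOR_RGB2BGR))
for n,t in(('top','t6'),('side','s6')):
    W=cloud(n,np.load(f'pics/{t}.npz')['d']); L=R.from_euler('z',7,degrees=True).apply((W-B).reshape(-1,3)); im=np.load(f'pics/{t}.npz')['im'].reshape(-1,3).sum(1)
    for y in range(-100,130,15):
        m=(abs(L[:,0]-.02)<.02)&(abs(L[:,1]*1000-y)<5)&(L[:,2]>.07)
        if m.sum(): print(n,y,m.sum(),np.median(L[m,2])*1000,im[m].mean())
```

```text
[-127.5    9.1  141.2] [ 0.  -0.2 -2.6] phi [   0.     0.5 -114.8]
top -100 31 100.36028246203308 542.3225806451613
top -85 25 99.4710677881001 550.04
top -70 27 81.49572405388271 250.07407407407408
top -55 27 81.26598458015798 247.92592592592592
top -40 27 80.40694213309617 246.40740740740742
top -25 26 81.75992425409748 245.80769230769232
top -10 32 112.76530904215086 589.78125
top 5 37 139.0921233730411 391.4054054054054
top 20 9 162.08492430961783 493.3333333333333
top 35 29 114.47751991974962 623.9310344827586
top 50 27 113.53105948337625 579.3703703703703
top 65 26 114.23068211906471 573.5384615384615
top 80 26 109.95477014343801 493.0
top 95 31 109.39065361057308 400.741935483871
top 110 29 110.10701662726684 402.6551724137931
top 125 29 109.16484229739319 396.86206896551727
side -100 46 89.20719437824047 354.7826086956522
side -85 8 97.10138897590919 425.875
side -55 5 79.89668507672542 274.2
side -40 10 78.6053675348715 191.2
side -25 20 81.40276669570022 291.8
side -10 54 98.53806178559186 402.3703703703704
side 5 59 135.66790162532303 352.135593220339
side 20 11 155.85246717817878 341.8181818181818
side 110 5 108.4949123907629 309.6
side 125 11 106.80203260857056 302.27272727272725
```

View pics/c6.png

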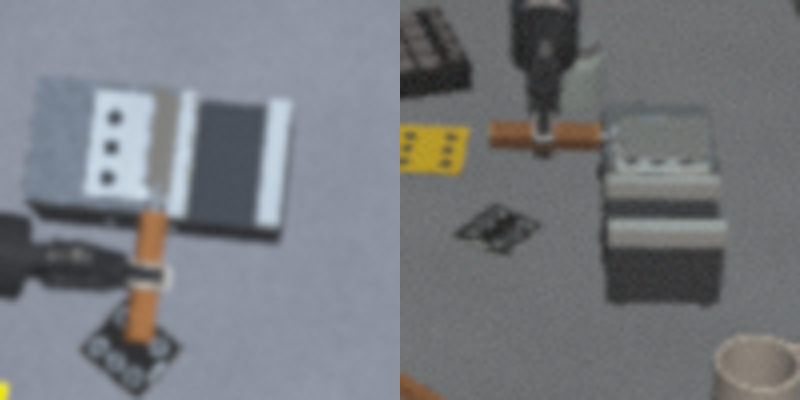

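The panel lies flat on the pad, bare back up: its top is at about 113.5 mm and it spans roughly y -10 to 80 in bed coordinates. Now I lift the blade away and return to the rest.

Run:
```python
from flip import *
h=np.array([.4442,-.305,.1007])
a=bed(-.1275,.009,.141)
W=[(a+[0,0,.03],-7,-115),(a+[0,0,.07],-7,-112),(a+[-.01,0,.12],-7,-105)]
b=a+[-.01,0,.12]; c=h+[0,0,.16]; 
for f in np.arange(1,15)/14:
    W.append(((1-f)*b+f*c,-7-9.3*f,-105*(1-f)))
rows(W)
```

```text
[-9.5, -26.2, -1.0, 0.1, -0.2, -0.3] q [ 0.4  0.8  1.3 -1.   1.8 -0.8] dq 0.06 e 0.0
[-23.3, -62.7, -1.1, 0.1, -0.2, 2.7] q [ 0.4  0.7  1.3 -1.   1.8 -0.9] dq 0.08 e 0.0
[-39.8, -107.7, -11.2, 0.1, -0.2, 9.7] q [ 0.4  0.6  1.4 -0.9  1.8 -1. ] dq 0.13 e 0.0
[-12.4, -115.6, -16.7, 0.4, 0.4, 17.2] q [ 0.3  0.5  1.4 -0.8  1.7 -1. ] dq 0.1 e 0.0
[14.6, -123.5, -22.2, 0.8, 1.0, 24.7] q [ 0.2  0.4  1.5 -0.7  1.6 -1.1] dq 0.1 e 0.0
[41.3, -131.6, -27.7, 1.3, 1.4, 32.2] q [ 0.1  0.3  1.6 -0.6  1.5 -1.2] dq 0.1 e 0.0
[67.8, -139.9, -33.1, 1.8, 1.9, 39.7] q [ 0.   0.2  1.6 -0.5  1.4 -1.3] dq 0.11 e 0.0
[94.0, -148.4, -38.5, 2.4, 2.3, 47.2] q [-0.1  0.1  1.7 -0.4  1.4 -1.4] dq 0.13 e 0.0
[120.0, -157.1, -43.8, 3.1, 2.6, 54.7] q [-0.2  0.1  1.7 -0.3  1.4 -1.5] dq 0.14 e 0.0
[145.8, -166.1, -49.1, 3.8, 2.9, 62.2] q [-0.3  0.1  1.7 -0.1  1.3 -1.7] dq 0.15 e 0.0
[171.4, -175.3, -54.2, 4.6, 3.0, 69.7] q [-0.5  0.   1.7 -0.   1.4 -1.8] dq 0.15 e 0.0
[197.0, -184.9, -59.4, 5.5, 3.1, 77.1] q [-0.6  0.1  1.7  0.1  1.4 -2. ] dq 0.14 e 0.0
[222.5, -194.8, -64.5, 6.4, 3.1, 84.6] q [-0.7  0.1  1.7  0.2  1.5 -2.1] dq 0.13 e 0.0
[247.9, -205.0, -69.5, 7.4, 3.1, 92.1] q [-0.8  0.1  1.7  0.3  1.6 -2.2] dq 0.11 e 0.0
[273.4, -215.6, -74.5, 8.5, 2.9, 99.5] q [-0.9  0.2  1.6  0.4  1.6 -2.3] dq 0.1 e 0.0
[298.9, -226.5, -79.5, 9.6, 2.6, 107.0] q [-1.   0.3  1.6  0.5  1.7 -2.4] dq 0.1 e 0.0
[324.6, -237.6, -84.4, 10.7, 2.2, 114.4] q [-1.1  0.4  1.5  0.5  1.8 -2.4] dq 0.1 e 0.0
```

step_arm:
  motion:
    - [-9.5,-26,-1,0,0,0,255]
    - [-23,-63,-1,0,0,3,255]
    - [-40,-108,-11,0,0,10,255]
    - [-12,-116,-17,0.4,0.4,17,255]
    - [15,-124,-22,0.8,1,25,255]
    - [41,-132,-28,1.3,1.4,32,255]
    - [68,-140,-33,1.8,1.9,40,255]
    - [94,-148,-38,2.4,2.3,47,255]
    - [120,-157,-44,3.1,2.6,55,255]
    - [146,-166,-49,3.8,2.9,62,255]

```text
time_s: 11.68
eef_pos: [0.507, -0.106, 0.245]
eef_rot: [0.699, 0.025, 0.704, -0.118]
wrist_force: [-0.4, -0.2, -2.1]
opening: 0.248
```

Run:
```python
from flip import *
h=np.array([.4442,-.305,.1007]); o=ctrl.get_obs(); Rt=q2R(o['eef_rot']); b=np.array(o['eef_pos'])-Rt.apply([.019,0,0]); print(b)
phi=frame(-11.5,0).inv().__mul__(Rt).as_rotvec(degrees=True); print(phi)
c=h+[0,0,.13]; p=phi[2]
rows([((1-f)*b+f*c,-11.5-4.8*f,p*(1-f)) for f in np.arange(1,9)/8])
```

```text
[ 0.5 -0.1  0.3]
[ -0.   -0.4 -52.6]
[7.4, -23.3, -2.8, 0.4, 0.4, 6.6] q [-0.5  0.   1.7 -0.   1.4 -1.8] dq 0.13 e 0.0
[14.6, -46.7, -5.5, 1.1, 0.4, 13.1] q [-0.6  0.1  1.7  0.1  1.4 -1.9] dq 0.13 e 0.0
[21.6, -70.1, -8.1, 1.7, 0.3, 19.7] q [-0.7  0.1  1.7  0.2  1.4 -2.1] dq 0.12 e 0.0
[28.3, -93.5, -10.6, 2.3, 0.2, 26.3] q [-0.8  0.1  1.7  0.3  1.5 -2.2] dq 0.1 e 0.0
[34.8, -117.1, -13.1, 2.9, -0.1, 32.9] q [-0.9  0.2  1.7  0.3  1.6 -2.3] dq 0.09 e 0.0
[41.0, -140.9, -15.6, 3.5, -0.4, 39.4] q [-1.   0.2  1.6  0.4  1.6 -2.3] dq 0.08 e 0.0
[47.1, -164.8, -18.1, 4.1, -0.7, 46.0] q [-1.1  0.3  1.6  0.5  1.7 -2.4] dq 0.08 e 0.0
[53.0, -188.9, -20.5, 4.7, -1.2, 52.6] q [-1.1  0.4  1.5  0.5  1.8 -2.4] dq 0.09 e 0.0
```

step_arm:
  motion:
    - [7,-23,-3,0.4,0.4,6.6,255]
    - [14.5,-47,-5.5,1,0.4,13,255]
    - [21.5,-70,-8,1.7,0.3,20,255]
    - [28,-94,-10.5,2.3,0.2,26,255]
    - [35,-117,-13,2.9,0,33,255]
    - [41,-141,-15.5,3.5,-0.4,39,255]
    - [47,-165,-18,4.1,-0.7,46,255]
    - [53,-189,-20.5,4.7,-1.2,52.6,255]
    - [53,-189,-20.5,4.7,-1.2,52.6,255]

```text
time_s: 12.8
eef_pos: [0.4465, -0.2942, 0.215]
eef_rot: [0.684, 0.362, 0.61, 0.172]
wrist_force: [-0.0, -0.3, -2.1]
opening: 0.248
```

```bash
cat > rest.py <<'E'
from flip import *
o=ctrl.get_obs(); Rg=q2R([.6855,.36,.6074,.1778]); p=np.array([.448,-.2921,.0873])
print(o['time_s'],o['wrist_force'],o['torque'])
for dz in(.13,.04,.02,.01,.005,0): print(dz,plan(p+[0,0,dz],Rg).tolist())
E
python3 rest.py
python3 - <<'E'
from meas import *
o=ctrl.get_obs(); Rt=q2R(o['eef_rot']); g=np.array(o['eef_pos'])-Rt.apply([.019,0,0]); hx=Rt.apply([0,0,1]); lat=np.cross([0,0,1],hx)
for n in('top','side'):
    im,d=cap(n,'r'+n); W=cloud(n,d); D=W-g; s=D@hx; l=D@lat
    m=(s>.085)&(s<.165)&(abs(l)<.03)&(abs(D[...,2])<.02); A=np.c_[s[m]-.125,l[m],np.ones(m.sum())]
    print(n,m.sum(),'z: slope x,y,off(mm)',np.linalg.lstsq(A,D[...,2][m],rcond=None)[0]*1000,'lat ctr',np.median(l[m])*1000,'lat slope',np.polyfit(s[m],l[m],1)[0]*1000)
    m=(s>.06)&(s<.2)&(abs(l)<.012)&(abs(D[...,2])<.015); print('tip',s[m].max()*1000)
W=cloud('top',np.load('pics/rtop.npz')['d']); L=R.from_euler('z',7,degrees=True).apply((W-B).reshape(-1,3)); im=np.load('pics/rtop.npz')['im'].reshape(-1,3).astype(int).sum(1)
m=(abs(L[:,0])<.08)&(L[:,1]>-.03)&(L[:,1]<.12)&(L[:,2]>.095)&(L[:,2]<.13)&(im>470)
r=cv2.minAreaRect((L[m,:2]*1000).astype(np.float32)); print('panel rect',r)
m=(abs(L[:,0])<.04)&(L[:,1]>.01)&(L[:,1]<.07); m&=(L[:,2]>.1)&(L[:,2]<.12)
print('panel plane',np.linalg.lstsq(np.c_[L[m,:2],np.ones(m.sum())],L[m,2],rcond=None)[0]*1000)
cv2.imwrite('pics/c7.png',cv2.cvtColor(cv2.resize(np.load('pics/rtop.npz')['im'][110:270,180:380],(800,600),interpolation=2),cv2.COLOR_RGB2BGR))
E
```

```text
12.8 [-0.  -0.3 -2.1] [-0.5  0.3  0. ]
0.13 [0.1, 3.3, 0.8, -0.6, 0.0, 0.4]
0.04 [64.0, -60.1, 1.3, -0.6, 0.0, 0.4]
0.02 [78.2, -74.2, 1.4, -0.6, 0.0, 0.4]
0.01 [85.3, -81.2, 1.4, -0.6, 0.0, 0.4]
0.005 [88.8, -84.7, 1.4, -0.6, 0.0, 0.4]
0 [92.4, -88.3, 1.5, -0.6, 0.0, 0.4]
top 326 z: slope x,y,off(mm) [0.6 5.5 0.6] lat ctr 2.024968505675118 lat slope -7.636566944552807
tip 174.34143479055268
side 237 z: slope x,y,off(mm) [-13.   -9.3  -0.2] lat ctr -0.7172252669452086 lat slope 11.041819496671545
tip 173.83000757805107
panel rect ((2.0641136169433594, 33.31517791748047), (97.73613739013672, 118.14839935302734), 89.80135345458984)
panel plane [ -2.   -0.8 114. ]
```

View pics/c7.png

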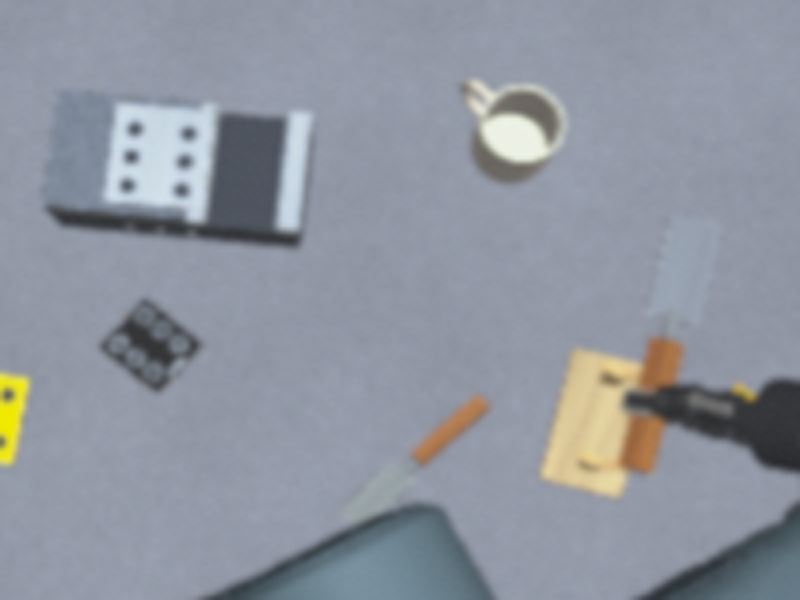

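The panel is flat and face down at crop px (160,155), and the spatula has not slipped in the grip. I lower it into the rest.

step_arm:
  motion:
    - [0,3,1,-0.6,0,0.4,255]
    - [32,-28,1.3,-0.6,0,0.4,255]
    - [64,-60,1.3,-0.6,0,0.4,255]
    - [78,-74,1.4,-0.6,0,0.4,255]
    - [85,-81,1.4,-0.6,0,0.4,255]
    - [88.5,-84.5,1.4,-0.6,0,0.4,255]
    - [88.5,-84.5,1.4,-0.6,0,0.4,255]

```text
time_s: 13.78
eef_pos: [0.45, -0.2896, 0.0946]
eef_rot: [0.685, 0.358, 0.608, 0.179]
wrist_force: [0.5, 0.5, -2.2]
opening: 0.248
```

```bash
python3 rest.py
```

```text
13.775 [ 0.5  0.5 -2.2] [-0.6  0.1  0. ]
0.13 [-88.7, 84.9, -0.8, 0.3, -0.2, 0.1]
0.04 [-25.2, 21.1, -1.2, 0.3, -0.2, 0.1]
0.02 [-11.1, 6.9, -1.2, 0.3, -0.2, 0.1]
0.01 [-4.0, -0.2, -1.3, 0.3, -0.2, 0.1]
0.005 [-0.5, -3.7, -1.3, 0.3, -0.2, 0.1]
0 [3.0, -7.2, -1.3, 0.3, -0.2, 0.1]
```

step_arm:
  motion:
    - [-0.5,-3.7,-1.3,0.3,-0.2,0,255]
    - [1,-5,-1.3,0.3,-0.2,0,255]
    - [2,-6,-1.3,0.3,-0.2,0,255]
    - [3,-7,-1.3,0.3,-0.2,0,255]
    - [3,-7,-1.3,0.3,-0.2,0,255]

```text
time_s: 14.4
eef_pos: [0.4477, -0.2918, 0.0873]
eef_rot: [0.685, 0.36, 0.608, 0.177]
wrist_force: [-3.3, -2.0, 3.7]
opening: 0.249
```

```bash
python3 rest.py
```

```text
14.4 [-3.3 -2.   3.7] [0.  0.2 0.2]
0.13 [-91.8, 92.0, 0.6, -0.1, -0.0, 0.0]
0.04 [-28.3, 28.2, 0.4, -0.1, -0.0, 0.0]
0.02 [-14.2, 14.0, 0.4, -0.1, -0.0, 0.0]
0.01 [-7.2, 6.9, 0.4, -0.1, -0.0, 0.0]
0.005 [-3.7, 3.4, 0.4, -0.1, -0.0, 0.0]
0 [-0.1, -0.1, 0.3, -0.1, -0.0, 0.0]
```

Seated: the pose matches the original grasp and the contact force is similar. Open, then back straight out.

step_arm:
  motion:
    - [0,0,0,0,0,0,150]
    - [0,0,0,0,0,0,60]
    - [0,0,0,0,0,0,0]
    - [0,0,0,0,0,0,0]
    - [0,0,0,0,0,0,0]
    - [0,0,0,0,0,0,0]
    - [-15,0,0,0,0,0,0]
    - [-50,0,0,0,0,0,0]
    - [-100,0,0,0,0,0,0]
    - [-150,0,0,0,0,0,0]

```text
time_s: 15.65
eef_pos: [0.4173, -0.3951, 0.1943]
eef_rot: [0.685, 0.36, 0.608, 0.177]
wrist_force: [0.7, -0.8, -0.1]
opening: 1.001
```

step_arm:
  motion:
    - [-40,20,0,0,0,0,0]
    - [-80,40,0,0,0,0,0]
    - [-120,60,0,0,0,0,0]
    - [-120,60,0,0,0,0,0]

```text
time_s: 16.15
eef_pos: [0.4055, -0.4373, 0.3242]
eef_rot: [0.688, 0.358, 0.607, 0.175]
wrist_force: [-0.5, 0.5, -1.0]
opening: 1.002
```

Run:
```python
from h import *
im,d=cap('top','tf'); im2,_=cap('side','sf')
a0=np.load('pics/t0.npz')['im']; b0=np.load('pics/s0.npz')['im']
W=cloud('top',d)
inb=(abs(W[...,0]-.444)<.08)&(abs(W[...,1]+.307)<.06)
h=(W[...,2]>.08)&(W[...,2]<.13)&inb&(im[...,0].astype(int)-im[...,2]>40)
v,u=np.nonzero(h); P=ray_at('top',np.c_[u,v],.1); _,_,vt=np.linalg.svd(P-P.mean(0)); print(len(u),P.mean(0),np.degrees(np.arctan2(*vt[0,1::-1])))
b=(W[...,2]>.08)&(W[...,2]<.12)&(abs(W[...,0]-.565)<.045)&(abs(W[...,1]+.345)<.03)&~h
Q=W[b]; print('blade z plane',b.sum(),np.linalg.lstsq(np.c_[Q[:,:2]-Q[:,:2].mean(0),np.ones(len(Q))],Q[:,2],rcond=None)[0])
print(ctrl.get_obs()['wrist_force'])
c=np.hstack([cv2.resize(im2[130:290,160:340],(500,450)),cv2.resize(im[120:260,270:370],(300,450))])
cv2.imwrite('pics/cf.png',cv2.cvtColor(c,cv2.COLOR_RGB2BGR))
```

```text
276 [ 0.44396311 -0.30377813  0.1       ] 163.42886331281477
blade z plane 284 [-0.00575488  0.01828634  0.10230877]
[-0.50151827  0.73712515 -0.1771588 ]
```

View pics/cf.png

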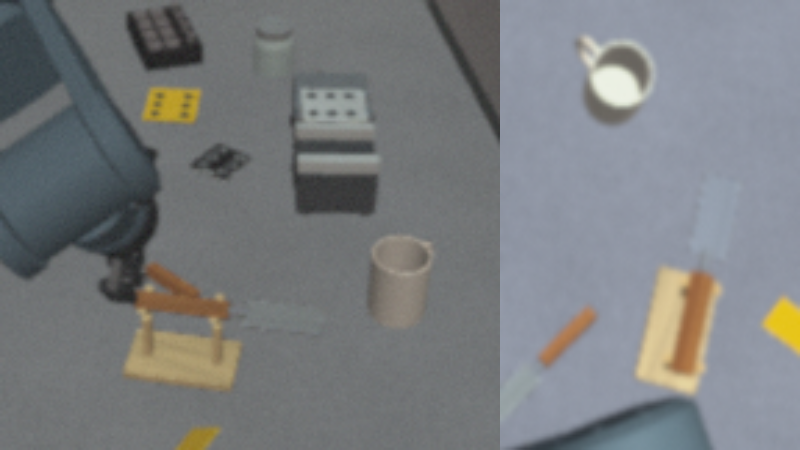

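The spatula is back in both forks (handle at (185,303) in the side crop) with its blade flat. The panel is face down on the pad and the bystanders have not moved. I hand in.

```bash
python3 -c "
from h import *
print(ctrl.hand_in())"
```

```text
the job is handed in; nothing more can be done
None
```

The faceplate is flipped and lies face down on the foam pad, the spatula is back in its rest, and the job is handed in at about 16 s of the 48 s.

I gripped the spatula on two 45° flats and slid the blade under the faceplate along the channel. I then turned it about 115°, so the faceplate tipped over the pad's step and dropped flat.

**Last checks:**
- **Faceplate:** its bare back faces up at about 114 mm, and it is level to within a few mm per m. It lies square to the bed and overhangs the pad's step towards the ribs by roughly 10 mm; I left it so. The rectangle fit for its outline also took in the bright rib, so I did not rely on it.
- **Spatula:** its handle is within 1 mm and 0.2° of where it started, and the blade is flat to about 1°. The gripper is open and clear.
- **Forces:** the readings at the end of each move stayed under about 7 N.
- **Bystanders:** the mug, jar and pad controller look unmoved in the pictures; I did not measure them.

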